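# Kit the loose chair parts on the joinery bench

### The arm

A 7-joint arm with a two-finger parallel gripper is mounted at the origin on the work surface. World frame = base frame: x ahead of the robot, y to its left, z up, the work surface at z = 0. Lengths are in mm, angles in rad, forces in N, time in s.
With the tool pointing down it reaches from about 400 to 875 mm from the base axis. Payload 4.4 kg.
Tool frame: the origin (TCP) lies at the very end of the fingers, on their centre line; the grasp point (between the pads) lies 19 mm behind it; z points along the fingers, y is the direction in which the jaws open and shut (so a half turn about z gives the same grasp; the last joint's range is limited). The gripper opens to 85 mm and grips with 20 to 120 N. Pads are 22 mm wide; open, the fingers measure 114 mm over their backs; the gripper's body (76 mm by 85 mm) begins 54 mm behind the grasp point. The pads swing forward as they close: fully open they stand 13 mm farther back than shut.
Start: joints at [-1.364, 0.628, 0.038, 1.517, -0.027, 0.996, -0.02], TCP at [175.103, 625.985, 192.013] pointing down, gripper open.
Joint ranges: [-3.06, 3.06], [-0.37, 2.12], [-1.25, 1.32], [0.18, 2.47], [-1.1, 4.24], [0.23, 1.98], [-2.94, 2.94]. Speed limits (rad/s): [2.57, 2.57, 3.14, 3.14, 3.14, 3.14, 3.14].

### API

Orientations are given as [roll, pitch, yaw] about the fixed x, y, z axes, in that order (R = Rz(yaw) Ry(pitch) Rx(roll)).
In Python, from cell import read_state, get_image, calibration, finish_job gives the robot as it stands. The module is installed in compiled form; this text tells all that it offers.
- The arm moves only by the tool apply_moves, never from a script. Its argument "increments" is a list of rows, each an object of numbers: "tx", "ty", "tz": the shift along the world's x, y, z in m; "rx", "ry", "rz": the turn, a rotation vector about the world's x, y, z in units of 5 degrees (1.0 is 5 degrees); "claw": the finger opening in m, from 0 to 0.0854. In form: [{"tx": .., "ty": .., "tz": .., "rx": .., "ry": .., "rz": .., "claw": ..}, ...]. A call has 1 to 12 rows; each row is the pose to reach, as a shift and turn from the pose commanded when the call began; what a row does not reach only later rows make up. A row lasts 1/10 s, in which the tool goes at most 50 mm and 8.59 degrees, less where a joint would pass 70% of its speed; a pose out of reach is approached as far as the arm can. A call with a gripper value outside its range is refused whole. The fingers move at their own pace and stop on an object; the grip force is fixed at half the most. Time passes only in rows, so rows that repeat a pose let the fingers close. It gives the time, the measured TCP pose, the force and the opening at its end, in the units of the state.
- read_state(): the state, without advancing time (a new reading comes with each control period).
- get_image(name): name is "scene" or "top" or "wrist"; returns the picture (480x640x3 uint8, red, green, blue); there is no depth.
- calibration(name): a dict with "camera_matrix" (3x3 intrinsics, pixels), "origin" and "attitude" of the camera in the world. Camera axes: x right, y up, looking along -z (the intrinsics and any distortion apply to the point x, -y, -z); pixel columns grow to the right and rows downward; lengths in mm; the calibration is good to about 2 mm. The wrist camera is an equidistant fisheye: a pixel r from the principal point sees the ray r / f radians off the axis. A picture is of the moment at which its call begins: read the wrist's pose just before it. calibration takes no time and is no camera call; for the wrist camera it gives the pose at the moment of the call.
- finish_job(): hands the job in, once; it reports no verdict.
The state is a dict: "clock": time; "qpos": joint angles; "qd": joint speeds; "tau": joint torques, N m; "eef_pos": TCP position; "tool_rot": TCP orientation; "force": force on the tool from outside, world axes, zero at the start; "torque": the same for the moment, N m; "width": finger opening in mm.
Only numpy, scipy, OpenCV 4.12 (cv2) and the standard library are available. Lean on these libraries where they do the work, as an engineer would, in place of code of your own. Each camera call takes 0.05 s, during which the arm holds its last target. There are 200 camera calls.

### The job

Sort the loose chair parts into the kitting station: stand both turned feet upright in the round dish, lay both notched blocks flat on the floor of the rectangular tray with their notches still up, and turn the mortised rail piece to match the upright tenon and slide it over, fully down on the base plate. Leave the glue jar and the hammer where they are, and let everything go.

Things in the scene. Friction and masses are not known exactly. Their poses are not given: they have to be found in the camera images.
- foot1_center (a point): turned chair foot of pale wood (one of two alike), standing upright on its flat end: 46 mm tall; a round belly 38 mm in diameter from 8 to 32 mm up, narrowing to a 30 mm diameter base below and to a 24 mm diameter round tenon on top. 0.04 kg, loose. The point is its centre, on its axis, 23 mm above its underside; z up
- foot2_center (a point): turned chair foot of pale wood (one of two alike), standing upright on its flat end: 46 mm tall; a round belly 38 mm in diameter from 8 to 32 mm up, narrowing to a 30 mm diameter base below and to a 24 mm diameter round tenon on top. 0.04 kg, loose. The point is its centre, on its axis, 23 mm above its underside; z up
- block1_center (a point): notched lap-joint block of pale wood (one of two alike), 64 mm long (its x) x 34 mm wide (its y) x 34 mm tall; a notch 20 mm long and 12 mm deep runs right across the middle of its top. 0.05 kg, loose. The point is its centre, half-way up: 17 mm above its underside; z up
- block2_center (a point): notched lap-joint block of pale wood (one of two alike), 64 mm long (its x) x 34 mm wide (its y) x 34 mm tall; a notch 20 mm long and 12 mm deep runs right across the middle of its top. 0.05 kg, loose. The point is its centre, half-way up: 17 mm above its underside; z up
- rail_center (a point): mortised rail piece of pale wood, a flat bar 90 mm long (its x) x 46 mm wide (its y) x 24 mm thick, lying flat, with one oblong hole straight through its middle, 36 mm along its x by 20 mm along its y. 0.07 kg, loose. The point is its centre, half-way up: 12 mm above its underside; z up. Turning it half round makes no difference
- dish: shallow round dish of dark wood, fixed to the bench: 150 mm outside diameter, wall 5 mm thick and 25 mm high, floor 6 mm thick. Origin: centre of its underside, on the bench; z up
- tray: rectangular plywood tray, open on top, fixed to the bench: outside 110 mm (its x) x 170 mm (its y) x 30 mm high, walls and floor 5 mm thick. Origin: centre of its underside, on the bench; z up
- jig: plywood base plate fixed to the bench, 100 (its x) x 64 (its y) x 12 mm, with an upright oblong wooden tenon at its middle: 28 mm along x, 12 mm along y, straight up to 36 mm above the bench, tapering to a rounded top at 52 mm. Origin: centre of the underside; z up. The rail piece's hole fits over it with 4 mm to spare all round, lengthwise only; fully down, its underside is 12 mm above the bench
- gluepot_mid (a point): bystander: white jar of glue with a white lid, 60 mm in diameter, 70 mm tall, standing upright. The point is on its axis, 35 mm above its underside
- hammer_grip (a point): bystander: hammer lying on the bench, 270 mm long along its x, head at the +x end. The point is on its handle
Things that resemble listed ones, but are neither listed nor needed, are in the scene too. What is shaped like the part that bears block1_center but green or yellow is not meant.

How it is judged:
By the outcome, as a careful person would: the job done as asked, in the order asked, and still so for the second after the job is handed in, with the robot touching nothing.
It also fails if it takes over 138 s, if anything falls off the work surface, if the arm or the gripper's body presses on something with over 40 N, if the wrist force passes 120 N, or if a joint passes its speed limit or range.

## Working session

There is one attempt and no reset: what is moved stays moved. The work goes in short steps, Python scripts to look and compute and a tool call to move; the robot and the scene stay as the last step left them, time stands still between calls to the robot, and variables do not carry over. Pictures are saved under pics/ and viewed, about 12 in all and at most 16, crops included, and the job is handed in when it is done.

Besides the shell and the picture viewer there is one more tool, called after "Emit:" by a JSON object that holds its "method" and its "body". apply_moves: Moves the arm, as the interface text tells. Its arguments: {"type":"object","properties":{"increments":{"type":"array"}},"required":["increments"]}

```bash
mkdir -p pics && python3 - <<'E'
from cell import *
import cv2,numpy as np
for n in ("scene","top"):
    im=get_image(n); cv2.imwrite(f"pics/{n}0.png",im[...,::-1]); 
    c=calibration(n); print(n,c)
c=calibration("wrist");print(c)
print(read_state())
E
```

```text
scene {'camera_matrix': array([[484.93578383,   0.        , 316.99315859],
       [  0.        , 484.93578383, 236.74303282],
       [  0.        ,   0.        ,   1.        ]]), 'origin': array([1054.75543137,  451.85292055,  596.71856278]), 'attitude': array([0.95804468, 0.00934695, 2.35413246])}
top {'camera_matrix': array([[561.61699436,   0.        , 313.74353705],
       [  0.        , 561.61699436, 242.29483139],
       [  0.        ,   0.        ,   1.        ]]), 'origin': array([ 464.63490101,  -80.43852899, 1274.16799054]), 'attitude': array([ 0.05530363,  0.00772803, -1.57285241])}
{'camera_matrix': array([[371.64829954,   0.        , 321.4520171 ],
       [  0.        , 371.64829954, 235.15014689],
       [  0.        ,   0.        ,   1.        ]]), 'origin': array([109.01021903, 644.32734496, 374.14193728]), 'attitude': array([-0.27648399,  0.00149682,  1.2977062 ])}
{'clock': 0.1, 'qpos': array([-1.36381317,  0.62926321,  0.03843628,  1.51826824, -0.02698027,
        0.99627406, -0.01997521]), 'qd': array([ 0.00056911, -0.00338736,  0.00048876, -0.00191861, -0.00090263,
        0.00011545, -0.00079371]), 'tau': array([ 4.81407362e-03, -5.64539945e+01,  1.23122759e+00, -1.93976891e+01,
        1.14162106e-02,  5.36294378e-03,  5.16920522e-05]), 'eef_pos': array([174.92383677, 625.37767179, 191.17465448]), 'tool_rot': array([-3.13989781e+00,  2.89195996e-05,  2.86885190e+00]), 'force': array([ 0.12176855, -0.16739497,  0.19647547]), 'torque': array([-0.01987269,  0.02142251,  0.08143955]), 'width': 85.57813909051406}
```

View pics/scene0.png

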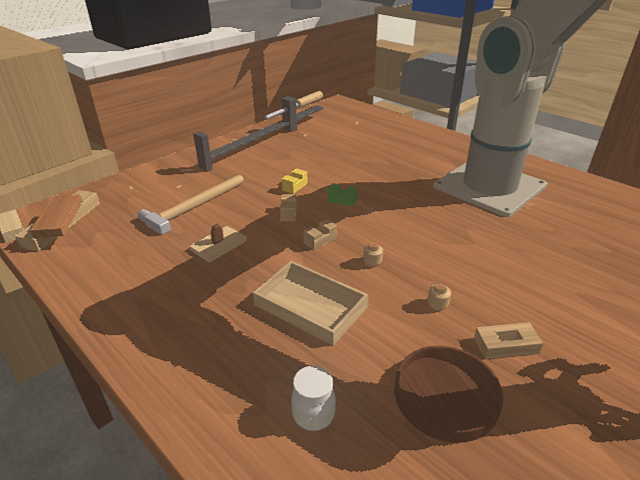

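View pics/top0.png

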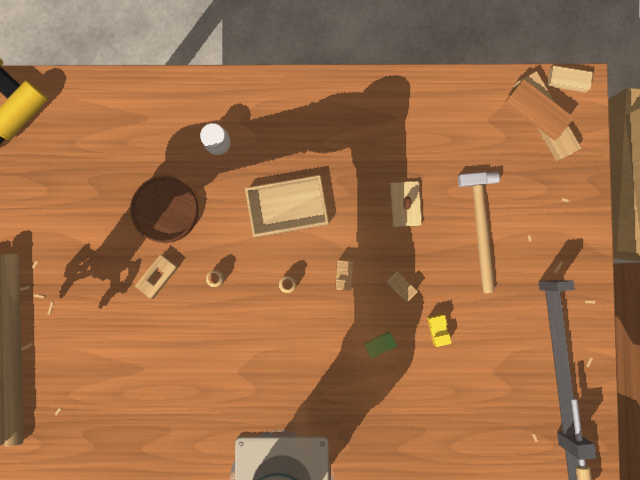

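The scene view shows the dish, tray, jar, jig, two feet, the rail and two pale blocks (one in shadow at about (288,207)), plus a green and a yellow decoy. The top view shows the same things: dish (165,209), tray (287,206), jig (407,203), rail (156,276), feet (214,279) and (287,285), blocks (344,275) and (403,287). I'll zoom in next.

```bash
cat > h.py <<'E'
from cell import *
import numpy as np, cv2
from scipy.spatial.transform import Rotation as R
def ray(c,u,v,fish=False):
    K=c["camera_matrix"];x=(u-K[0,2])/K[0,0];y=(v-K[1,2])/K[1,1]
    if fish:
        r=np.hypot(x,y)+1e-12; d=np.array([np.sin(r)*x/r,-np.sin(r)*y/r,-np.cos(r)])
    else: d=np.array([x,-y,-1.])
    return R.from_euler("xyz",c["attitude"]).apply(d)
def pt(c,u,v,z,fish=False):
    d=ray(c,u,v,fish);o=c["origin"];return (o+d*(z-o[2])/d[2])[:2].round(1)
def px(c,P,fish=False):
    K=c["camera_matrix"];p=R.from_euler("xyz",c["attitude"]).inv().apply(np.atleast_2d(P)-c["origin"])
    x,y,z=p[:,0],-p[:,1],-p[:,2]
    if fish:
        r=np.hypot(x,y)+1e-12;t=np.arctan2(r,z);a=np.c_[x/r*t,y/r*t]
    else: a=np.c_[x/z,y/z]
    return a*[K[0,0],K[1,1]]+[K[0,2],K[1,2]]
def box(x,y,yaw,lx,ly,z):
    a=np.array([[1,1],[1,-1],[-1,-1],[-1,1]])*[lx/2,ly/2];c,s=np.cos(yaw),np.sin(yaw)
    return np.c_[a@np.array([[c,s],[-s,c]])+[x,y],np.full(4,z)]
def circ(x,y,r,z):
    t=np.linspace(0,2*np.pi,24,endpoint=False);return np.c_[x+r*np.cos(t),y+r*np.sin(t),0*t+z]
E
python3 - <<'E'
from h import *
im=cv2.imread("pics/top0.png");g=(255*(im/255.)**.6).astype(np.uint8)
cv2.imwrite("pics/a.png",cv2.resize(g[165:365,125:325],None,fx=3,fy=3,interpolation=2))
cv2.imwrite("pics/b.png",cv2.resize(g[165:365,265:465],None,fx=3,fy=3,interpolation=2))
cv2.imwrite("pics/ab.png",cv2.resize(g[165:365,125:465],None,fx=2.35,fy=2.35,interpolation=2))
im=cv2.imread("pics/scene0.png");g=(255*(im/255.)**.6).astype(np.uint8)
cv2.imwrite("pics/c.png",cv2.resize(g[160:290,180:390],None,fx=3.8,fy=3.8,interpolation=2))
E
```

```text
(no output)
```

View pics/ab.png

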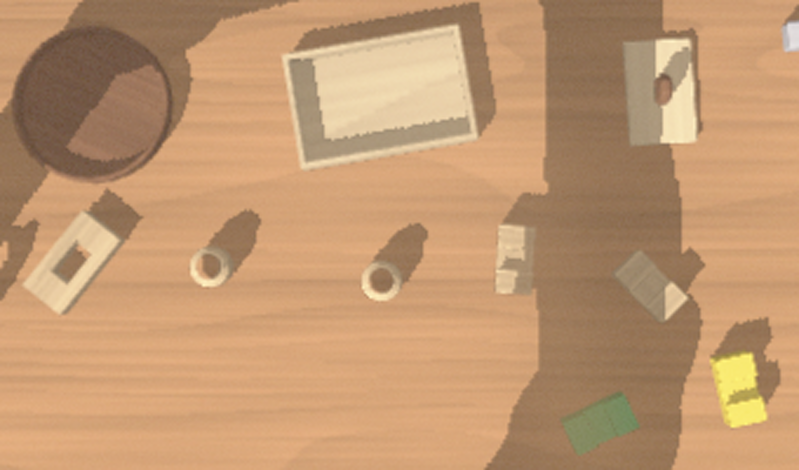

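View pics/c.png

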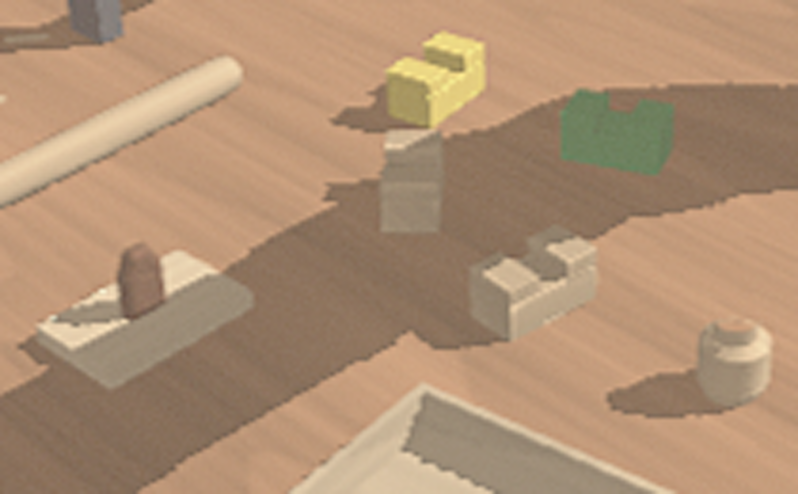

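The crops show both pale blocks notch-up: block 1 at crop (515,259), block 2 at (652,285). The rail is at (74,263), the feet at (211,267) and (382,281), the dish at (93,103), and the tray and jig are clear. I'll turn these into positions.

```bash
python3 - <<'E'
from h import *
c=calibration("top")
f=lambda p,z:np.array([pt(c,125-.3+X/2.35,165-.3+Y/2.35,z) for X,Y in p])
def rect(n,p,z):
    q=f(p,z);e=[np.linalg.norm(q[i]-q[i-1]).round(1) for i in range(4)]
    L=(q[0]+q[3]-q[1]-q[2]) if 0 else None
    i=int(np.argmax([np.linalg.norm(q[1]-q[0]),np.linalg.norm(q[2]-q[1])]))
    d=(q[1]-q[0]+q[2]-q[3]) if i==0 else (q[2]-q[1]+q[3]-q[0])
    print(n,q.mean(0).round(1),"sides",e,"long axis deg",np.degrees(np.arctan2(d[1],d[0])).round(1))
rect("rail",[(88,213),(123,240),(64,313),(24,285)],24)
rect("block1",[(499,225),(534,226),(529,293),(497,293)],34)
rect("block2",[(641,251),(687,293),(665,320),(616,274)],34)
rect("tray",[(285,57),(460,26),(477,134),(303,168)],30)
rect("jig",[(624,42),(696,38),(698,142),(630,146)],12)
print("foot",f([(212,267),(382,281)],46), f([(210,267),(381,281)],28))
print("dish",f([(93,103)],25), f([(93,26),(93,182),(14,103),(172,103)],25))
print("tenon tip",f([(664,88)],45), "jar",f([(213,130)],70))
E
```

```text
rail [458.5 279.3] sides [np.float64(90.7), np.float64(42.3), np.float64(88.2), np.float64(46.7)] long axis deg 140.0
block1 [ 461. -137.] sides [np.float64(63.7), np.float64(32.9), np.float64(62.9), np.float64(29.9)] long axis deg 176.7
block2 [ 437.1 -265.5] sides [np.float64(31.9), np.float64(58.0), np.float64(32.7), np.float64(62.4)] long axis deg -133.1
tray [615.6 -11.4] sides [np.float64(107.1), np.float64(168.8), np.float64(104.2), np.float64(167.6)] long axis deg -79.6
jig [ 621.  -280.1] sides [np.float64(100.5), np.float64(69.4), np.float64(100.4), np.float64(65.2)] long axis deg -178.5
foot [[454.3 145.1]
 [441.1 -13.1]] [[454.2 150.3]
 [440.7 -11.2]]
dish [[610.4 263.7]] [[684.4 264.6]
 [535.  262.7]
 [610.6 339.2]
 [610.2 188.3]]
tenon tip [[ 620.6 -276.8]] jar [[579.9 140.7]]
```

Emit:
{"method": "apply_moves", "body": {"increments": [{"tx": 0.02,"ty": -0.034},{"tx": 0.279,"ty": -0.478,"tz": -0.04},{"tx": 0.279,"ty": -0.478,"tz": -0.04},{"tx": 0.279,"ty": -0.478,"tz": -0.04},{"tx": 0.279,"ty": -0.478,"tz": -0.04},{"tx": 0.279,"ty": -0.478,"tz": -0.04},{"tx": 0.279,"ty": -0.478,"tz": -0.04},{"tx": 0.279,"ty": -0.478,"tz": -0.04},{"tx": 0.279,"ty": -0.478,"tz": -0.04},{"tx": 0.279,"ty": -0.478,"tz": -0.04},{"tx": 0.279,"ty": -0.478,"tz": -0.04},{"tx": 0.279,"ty": -0.478,"tz": -0.04}]}}

```text
$.increments[0]: bad value
```

Emit:
{"method": "apply_moves", "body": {"increments": [{"tx": 0.02,"ty": -0.034,"tz": 0,"rx": 0,"ry": 0,"rz": 0,"claw": 0.085},{"tx": 0.279,"ty": -0.478,"tz": -0.04,"rx": 0,"ry": 0,"rz": 0,"claw": 0.085},{"tx": 0.279,"ty": -0.478,"tz": -0.04,"rx": 0,"ry": 0,"rz": 0,"claw": 0.085},{"tx": 0.279,"ty": -0.478,"tz": -0.04,"rx": 0,"ry": 0,"rz": 0,"claw": 0.085},{"tx": 0.279,"ty": -0.478,"tz": -0.04,"rx": 0,"ry": 0,"rz": 0,"claw": 0.085},{"tx": 0.279,"ty": -0.478,"tz": -0.04,"rx": 0,"ry": 0,"rz": 0,"claw": 0.085},{"tx": 0.279,"ty": -0.478,"tz": -0.04,"rx": 0,"ry": 0,"rz": 0,"claw": 0.085},{"tx": 0.279,"ty": -0.478,"tz": -0.04,"rx": 0,"ry": 0,"rz": 0,"claw": 0.085},{"tx": 0.279,"ty": -0.478,"tz": -0.04,"rx": 0,"ry": 0,"rz": 0,"claw": 0.085},{"tx": 0.279,"ty": -0.478,"tz": -0.04,"rx": 0,"ry": 0,"rz": 0,"claw": 0.085},{"tx": 0.279,"ty": -0.478,"tz": -0.04,"rx": 0,"ry": 0,"rz": 0,"claw": 0.085},{"tx": 0.279,"ty": -0.478,"tz": -0.04,"rx": 0,"ry": 0,"rz": 0,"claw": 0.085}]}}

```text
clock: 1.3
eef_pos: [456.2, 142.0, 151.6]
tool_rot: [-3.139, 0.001, 2.861]
force: [-0.1, 0.2, 0.2]
width: 85.0
```

```bash
python3 - <<'E'
from h import *
s=read_state();c=calibration("wrist");im=get_image("wrist")
print(s["clock"],s["eef_pos"],s["tool_rot"],s["width"],c["origin"],c["attitude"])
np.save("pics/w1.npy",im);np.savez("pics/w1c.npz",**c)
cv2.imwrite("pics/w1.png",im[...,::-1])
v=im[...,::-1].copy()
def d(P,col=(0,0,255)): cv2.polylines(v,[px(c,P,True).round().astype(int)],True,col,1)
d(circ(454,147,19,28));d(circ(454,147,12,46));d(circ(441,-12,19,28))
d(box(458.5,279.3,np.radians(140),90,46,24));d(circ(610.4,263.7,75,25))
d(box(615.6,-11.4,np.radians(10.4),110,170,30));d(box(461,-137,np.radians(176.7),64,34,34))
d(px and np.c_[s["eef_pos"][:1],s["eef_pos"][1:2],[0]],(255,0,0))
cv2.imwrite("pics/w1o.png",cv2.resize(v,(800,600)))
E
```

```text
1.3 [456.23062229 141.95248997 151.63058788] [-3.13905305e+00  1.30476237e-03  2.86078397e+00] 85.01185894906276 [390.29130966 161.64799124 334.48525506] [-0.27776931  0.00233601  1.28966194]
```

View pics/w1o.png

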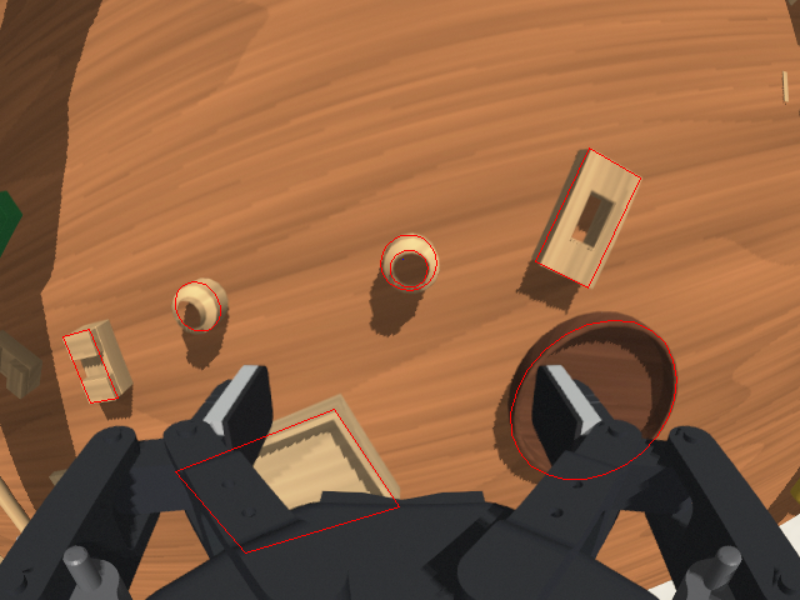

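The wrist overlay agrees with my estimates: foot 1 at (408,263) and the dish and rail outlines fit. Foot 2 sits about 2 mm off the drawn circle. Next I'll grasp foot 1.

Emit:
{"method": "apply_moves", "body": {"increments": [{"tx": 0,"ty": -0.001,"tz": -0.04,"rx": 0,"ry": 0,"rz": 0,"claw": 0.07},{"tx": 0,"ty": -0.001,"tz": -0.08,"rx": 0,"ry": 0,"rz": 0,"claw": 0.07},{"tx": 0,"ty": -0.001,"tz": -0.12,"rx": 0,"ry": 0,"rz": 0,"claw": 0.07},{"tx": 0,"ty": -0.001,"tz": -0.14,"rx": 0,"ry": 0,"rz": 0,"claw": 0.07},{"tx": 0,"ty": -0.001,"tz": -0.147,"rx": 0,"ry": 0,"rz": 0,"claw": 0.07},{"tx": 0,"ty": -0.001,"tz": -0.148,"rx": 0,"ry": 0,"rz": 0,"claw": 0.06},{"tx": 0,"ty": -0.001,"tz": -0.148,"rx": 0,"ry": 0,"rz": 0,"claw": 0.02},{"tx": 0,"ty": -0.001,"tz": -0.148,"rx": 0,"ry": 0,"rz": 0,"claw": 0.02},{"tx": 0,"ty": -0.001,"tz": -0.148,"rx": 0,"ry": 0,"rz": 0,"claw": 0.02},{"tx": 0,"ty": -0.001,"tz": -0.148,"rx": 0,"ry": 0,"rz": 0,"claw": 0.02},{"tx": 0,"ty": -0.001,"tz": -0.148,"rx": 0,"ry": 0,"rz": 0,"claw": 0.02},{"tx": 0,"ty": -0.001,"tz": -0.148,"rx": 0,"ry": 0,"rz": 0,"claw": 0.02}]}}

```text
clock: 2.55
eef_pos: [455.3, 147.7, 5.2]
tool_rot: [3.14, 0.002, 2.869]
force: [0.2, 1.8, 6.6]
width: 20.9
```

```bash
python3 - <<'E'
from h import *
s=read_state();im=get_image("wrist");im2=get_image("scene")
print(s["clock"],s["eef_pos"],s["force"],s["width"]);s=read_state();print(s["eef_pos"],s["force"],s["width"])
a=cv2.resize(im[100:400,120:520],(640,480));b=cv2.resize(im2[200:350,300:500],(160*4,480))
cv2.imwrite("pics/w2.png",cv2.resize(np.hstack([a,b]),(800,300))[...,::-1])
E
```

```text
2.55 [455.29366311 147.67366443   5.19875588] [0.19959604 1.78587666 6.64928145] 20.855766209324532
[455.30585327 147.68174505   5.20111462] [-0.31245468  0.84066154  6.04337284] 20.44376928076357
```

View pics/w2.png

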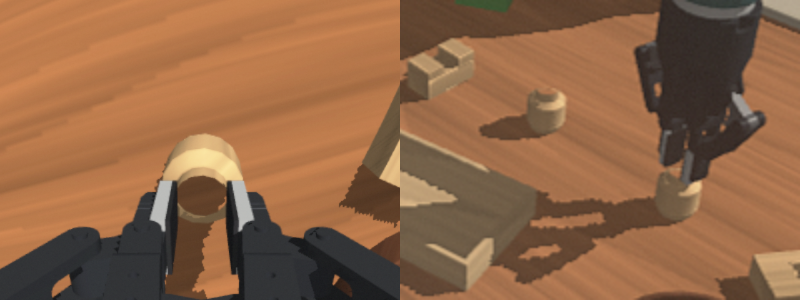

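The picture shows the fingertips at the height of the foot's tenon, not around the belly, which disagrees with the reported z of 5. I'll project the TCP into both images to find the discrepancy.

```bash
python3 - <<'E'
from h import *
c=dict(np.load("pics/w1c.npz"));p=np.array([456.23,141.95,151.63]);j=np.array([np.cos(2.861-np.pi/2),np.sin(2.861-np.pi/2),0])
for dz in(0,13,30): print("w1(800)",dz,(px(c,[p+42.5*j+[0,0,dz],p-42.5*j+[0,0,dz]],True)*1.25).round(0).tolist())
c=calibration("wrist");s=read_state();p=s["eef_pos"];y=s["tool_rot"][2]-np.pi/2;j=np.array([np.cos(y),np.sin(y),0])
f=lambda q:((q-[120,100])*1.6*.625).round(0).tolist()
for dz in(0,13,30): print("w2",dz,f(px(c,[p+10*j+[0,0,dz],p-10*j+[0,0,dz]],True)))
print("foot top",f(px(c,[[454,147,46],[454,147,32],[454,147,0]],True)))
cs=calibration("scene");g=lambda q:((q-[300,200])*[2,2]+[400,0]).round(0).tolist()
for dz in(0,13,30): print("scene",dz,g(px(cs,[p+10*j+[0,0,dz],p-10*j+[0,0,dz]])))
print("foot",g(px(cs,[[454,147,46],[454,147,32],[454,147,0]])))
E
```

```text
w1(800) 0 [[501.0, 332.0], [302.0, 331.0]]
w1(800) 13 [[507.0, 343.0], [295.0, 343.0]]
w1(800) 30 [[517.0, 360.0], [285.0, 360.0]]
w2 0 [[220.0, 166.0], [182.0, 166.0]]
w2 13 [[221.0, 175.0], [181.0, 175.0]]
w2 30 [[223.0, 189.0], [179.0, 189.0]]
foot top [[199.0, 197.0], [199.0, 184.0], [199.0, 160.0]]
scene 0 [[681.0, 209.0], [666.0, 196.0]]
scene 13 [[683.0, 198.0], [668.0, 185.0]]
scene 30 [[686.0, 183.0], [671.0, 170.0]]
foot [[680.0, 166.0], [678.0, 179.0], [673.0, 206.0]]
```

Both views put the fingertips about 25–30 mm above the reported TCP, resting on the foot's shoulder, with a matching 6 N upward force. I'll open and feel downward in small steps.

Emit:
{"method": "apply_moves", "body": {"increments": [{"tx": 0,"ty": 0,"tz": 0.004,"rx": 0,"ry": 0,"rz": 0,"claw": 0.06},{"tx": 0,"ty": 0,"tz": 0.004,"rx": 0,"ry": 0,"rz": 0,"claw": 0.06},{"tx": 0,"ty": 0,"tz": 0.002,"rx": 0,"ry": 0,"rz": 0,"claw": 0.06},{"tx": 0,"ty": 0,"tz": 0.0,"rx": 0,"ry": 0,"rz": 0,"claw": 0.06},{"tx": 0,"ty": 0,"tz": -0.003,"rx": 0,"ry": 0,"rz": 0,"claw": 0.06},{"tx": 0,"ty": 0,"tz": -0.004,"rx": 0,"ry": 0,"rz": 0,"claw": 0.06},{"tx": 0,"ty": 0,"tz": -0.004,"rx": 0,"ry": 0,"rz": 0,"claw": 0.06}]}}

```text
clock: 3.35
eef_pos: [453.8, 146.9, -0.4]
tool_rot: [-3.141, -0.001, 2.869]
force: [-0.3, -0.3, -0.4]
width: 60.2
```

```bash
python3 - <<'E'
from h import *
s=read_state();im=get_image("wrist");im2=get_image("scene")
print(s["clock"],s["eef_pos"],s["force"],s["width"])
a=cv2.resize(im[100:400,120:520],(640,480));b=cv2.resize(im2[200:320,360:520],(640,480))
cv2.imwrite("pics/w3.png",cv2.resize(np.hstack([a,b]),(800,300))[...,::-1])
E
```

```text
3.35 [ 4.53769054e+02  1.46853108e+02 -3.99669954e-01] [-0.28833283 -0.34480919 -0.36153327] 60.179063131328185
```

View pics/w3.png

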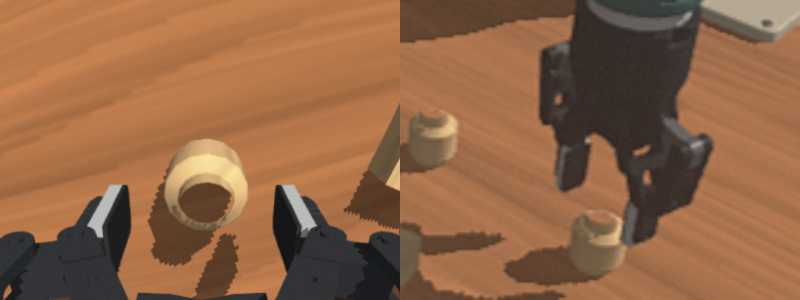

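At a reported z of -0.4 there is no contact, and the picture shows the tips at tenon height, so the true tips are well above the reported TCP. I'll go down further, slowly.

Emit:
{"method": "apply_moves", "body": {"increments": [{"tx": 0,"ty": 0,"tz": -0.004,"rx": 0,"ry": 0,"rz": 0,"claw": 0.06},{"tx": 0,"ty": 0,"tz": -0.008,"rx": 0,"ry": 0,"rz": 0,"claw": 0.06},{"tx": 0,"ty": 0,"tz": -0.012,"rx": 0,"ry": 0,"rz": 0,"claw": 0.06},{"tx": 0,"ty": 0,"tz": -0.015,"rx": 0,"ry": 0,"rz": 0,"claw": 0.06},{"tx": 0,"ty": 0,"tz": -0.018,"rx": 0,"ry": 0,"rz": 0,"claw": 0.06},{"tx": 0,"ty": 0,"tz": -0.018,"rx": 0,"ry": 0,"rz": 0,"claw": 0.06}]}}

```text
clock: 4.05
eef_pos: [453.8, 146.9, -18.4]
tool_rot: [-3.141, -0.001, 2.869]
force: [0.4, 0.1, 0.4]
width: 60.1
```

```bash
python3 - <<'E'
from h import *
s=read_state();c=calibration("wrist");im=get_image("wrist");im2=get_image("scene")
print(s["clock"],s["eef_pos"],s["force"],s["width"])
f=lambda q:((q-[120,100])*1.6*.625).round(0).tolist()
print("foot top/shoulder/bottom pred in w4",f(px(c,[[454,147,46],[454,147,32],[454,147,0]],True)))
a=cv2.resize(im[100:400,120:520],(640,480));b=cv2.resize(im2[200:320,360:520],(640,480))
cv2.imwrite("pics/w4.png",cv2.resize(np.hstack([a,b]),(800,300))[...,::-1])
E
```

```text
4.05 [453.84875606 146.88545822 -18.41194288] [0.44583363 0.09723418 0.37608386] 60.10964578362302
foot top/shoulder/bottom pred in w4 [[201.0, 228.0], [201.0, 210.0], [201.0, 179.0]]
```

View pics/w4.png

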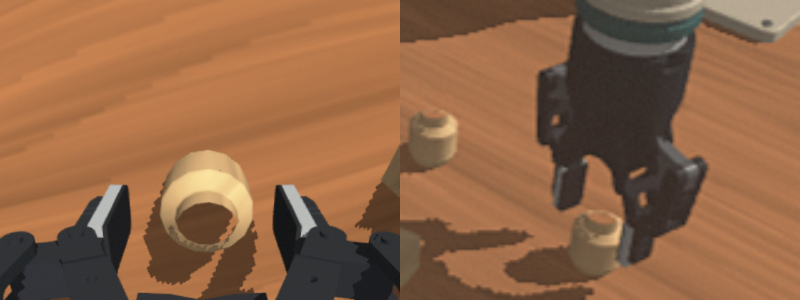

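```bash
python3 - <<'E'
from h import *
cs=calibration("scene");s=read_state();p=s["eef_pos"];y=s["tool_rot"][2]-np.pi/2;j=np.array([np.cos(y),np.sin(y),0]);k=np.array([-j[1],j[0],0])
g=lambda q:((q-[360,200])*2.5+[400,0]).round(0).tolist()
for z in (0,10,20,30):
  print(z,"right",g(px(cs,[np.r_[(p+30*j)[:2],z],np.r_[(p+36*j-k*11)[:2],z]])),"left",g(px(cs,[np.r_[(p-30*j)[:2],z]])))
E
```

```text
0 right [[620.0, 283.0], [614.0, 294.0]] left [[564.0, 233.0]]
10 right [[622.0, 272.0], [616.0, 283.0]] left [[565.0, 222.0]]
20 right [[624.0, 261.0], [618.0, 272.0]] left [[567.0, 212.0]]
30 right [[626.0, 251.0], [620.0, 261.0]] left [[569.0, 201.0]]
```

The tips measure about 38 mm above the reported TCP at 60 mm opening, and about 30 mm at 24–38 mm opening. I'll treat this as a fixed tool offset and check it by grasping the belly.

Emit:
{"method": "apply_moves", "body": {"increments": [{"tx": 0,"ty": 0,"tz": -0.004,"rx": 0,"ry": 0,"rz": 0,"claw": 0.06},{"tx": 0,"ty": 0,"tz": -0.008,"rx": 0,"ry": 0,"rz": 0,"claw": 0.06},{"tx": 0,"ty": 0,"tz": -0.01,"rx": 0,"ry": 0,"rz": 0,"claw": 0.06},{"tx": 0,"ty": 0,"tz": -0.01,"rx": 0,"ry": 0,"rz": 0,"claw": 0.025},{"tx": 0,"ty": 0,"tz": -0.01,"rx": 0,"ry": 0,"rz": 0,"claw": 0.025},{"tx": 0,"ty": 0,"tz": -0.01,"rx": 0,"ry": 0,"rz": 0,"claw": 0.025},{"tx": 0,"ty": 0,"tz": -0.01,"rx": 0,"ry": 0,"rz": 0,"claw": 0.025},{"tx": 0,"ty": 0,"tz": -0.01,"rx": 0,"ry": 0,"rz": 0,"claw": 0.025}]}}

```text
clock: 4.95
eef_pos: [454.3, 146.8, -28.0]
tool_rot: [-3.141, 0.0, 2.868]
force: [0.2, -0.8, 1.2]
width: 36.0
```

The belly is held (36 mm). Lift, then across to the dish.

Emit:
{"method": "apply_moves", "body": {"increments": [{"tx": 0,"ty": 0,"tz": 0.03,"rx": 0,"ry": 0,"rz": 0,"claw": 0.025},{"tx": 0,"ty": 0,"tz": 0.07,"rx": 0,"ry": 0,"rz": 0,"claw": 0.025},{"tx": 0.03,"ty": 0.018,"tz": 0.08,"rx": 0,"ry": 0,"rz": 0,"claw": 0.025},{"tx": 0.065,"ty": 0.039,"tz": 0.08,"rx": 0,"ry": 0,"rz": 0,"claw": 0.025},{"tx": 0.1,"ty": 0.06,"tz": 0.08,"rx": 0,"ry": 0,"rz": 0,"claw": 0.025},{"tx": 0.135,"ty": 0.08,"tz": 0.08,"rx": 0,"ry": 0,"rz": 0,"claw": 0.025},{"tx": 0.165,"ty": 0.098,"tz": 0.08,"rx": 0,"ry": 0,"rz": 0,"claw": 0.025},{"tx": 0.183,"ty": 0.109,"tz": 0.08,"rx": 0,"ry": 0,"rz": 0,"claw": 0.025},{"tx": 0.183,"ty": 0.109,"tz": 0.06,"rx": 0,"ry": 0,"rz": 0,"claw": 0.025},{"tx": 0.183,"ty": 0.109,"tz": 0.04,"rx": 0,"ry": 0,"rz": 0,"claw": 0.025}]}}

```text
clock: 5.95
eef_pos: [637.3, 257.3, 11.4]
tool_rot: [3.14, -0.0, 2.87]
force: [0.1, 0.9, -0.2]
width: 35.8
```

Emit:
{"method": "apply_moves", "body": {"increments": [{"tx": 0,"ty": 0,"tz": -0.012,"rx": 0,"ry": 0,"rz": 0,"claw": 0.025},{"tx": 0,"ty": 0,"tz": -0.022,"rx": 0,"ry": 0,"rz": 0,"claw": 0.025},{"tx": 0,"ty": 0,"tz": -0.03,"rx": 0,"ry": 0,"rz": 0,"claw": 0.025},{"tx": 0,"ty": 0,"tz": -0.033,"rx": 0,"ry": 0,"rz": 0,"claw": 0.025},{"tx": 0,"ty": 0,"tz": -0.033,"rx": 0,"ry": 0,"rz": 0,"claw": 0.025},{"tx": 0,"ty": 0,"tz": -0.033,"rx": 0,"ry": 0,"rz": 0,"claw": 0.025}]}}

```text
clock: 6.55
eef_pos: [637.6, 256.2, -20.3]
tool_rot: [3.141, 0.001, 2.869]
force: [0.2, 0.1, -1.4]
width: 36.1
```

Emit:
{"method": "apply_moves", "body": {"increments": [{"tx": 0,"ty": 0,"tz": 0,"rx": 0,"ry": 0,"rz": 0,"claw": 0.045},{"tx": 0,"ty": 0,"tz": 0,"rx": 0,"ry": 0,"rz": 0,"claw": 0.055},{"tx": 0,"ty": 0,"tz": 0,"rx": 0,"ry": 0,"rz": 0,"claw": 0.06},{"tx": 0,"ty": 0,"tz": 0,"rx": 0,"ry": 0,"rz": 0,"claw": 0.06},{"tx": 0,"ty": 0,"tz": 0.02,"rx": 0,"ry": 0,"rz": 0,"claw": 0.06},{"tx": 0,"ty": 0,"tz": 0.06,"rx": 0,"ry": 0,"rz": 0,"claw": 0.06},{"tx": 0,"ty": 0,"tz": 0.1,"rx": 0,"ry": 0,"rz": 0,"claw": 0.06},{"tx": -0.03,"ty": -0.041,"tz": 0.1,"rx": 0,"ry": 0,"rz": 0,"claw": 0.06},{"tx": -0.059,"ty": -0.081,"tz": 0.1,"rx": 0,"ry": 0,"rz": 0,"claw": 0.06},{"tx": -0.088,"ty": -0.12,"tz": 0.1,"rx": 0,"ry": 0,"rz": 0,"claw": 0.06},{"tx": -0.117,"ty": -0.16,"tz": 0.1,"rx": 0,"ry": 0,"rz": 0,"claw": 0.06},{"tx": -0.146,"ty": -0.199,"tz": 0.1,"rx": 0,"ry": 0,"rz": 0,"claw": 0.06}]}}

```text
clock: 7.75
eef_pos: [490.0, 55.4, 79.4]
tool_rot: [3.142, 0.001, 2.869]
force: [0.5, -2.1, -0.1]
width: 59.6
```

Emit:
{"method": "apply_moves", "body": {"increments": [{"tx": -0.03,"ty": -0.04,"tz": 0,"rx": 0,"ry": 0,"rz": 0,"claw": 0.06},{"tx": -0.05,"ty": -0.068,"tz": 0,"rx": 0,"ry": 0,"rz": 0,"claw": 0.06},{"tx": -0.05,"ty": -0.068,"tz": 0,"rx": 0,"ry": 0,"rz": 0,"claw": 0.06},{"tx": -0.05,"ty": -0.068,"tz": 0,"rx": 0,"ry": 0,"rz": 0,"claw": 0.06}]}}

```text
clock: 8.15
eef_pos: [441.7, -11.4, 79.4]
tool_rot: [3.141, 0.001, 2.867]
force: [0.4, 0.1, -0.4]
width: 60.0
```

```bash
python3 - <<'E'
from h import *
s=read_state();c=calibration("wrist");im=get_image("wrist");t=get_image("top")
print(s["clock"],s["eef_pos"],s["force"],s["width"])
v=im[...,::-1].copy()
def d(P,col=(0,0,255)): cv2.polylines(v,[px(c,P,True).round().astype(int)],True,col,1)
d(circ(441,-11,19,30));d(circ(441,-11,12,46))
d(box(461,-137,np.radians(176.7),64,34,34));d(box(437.1,-265.5,np.radians(46.9),64,34,34));d(box(615.6,-11.4,np.radians(10.4),110,170,30))
cv2.imwrite("pics/w5.png",np.hstack([cv2.resize(v,(600,450)),cv2.resize(t[150:290,110:172,::-1],(200,450))]))
E
```

```text
8.15 [441.67323892 -11.42593133  79.41818173] [ 0.37876533  0.14538611 -0.40325948] 59.99828782731718
```

View pics/w5.png

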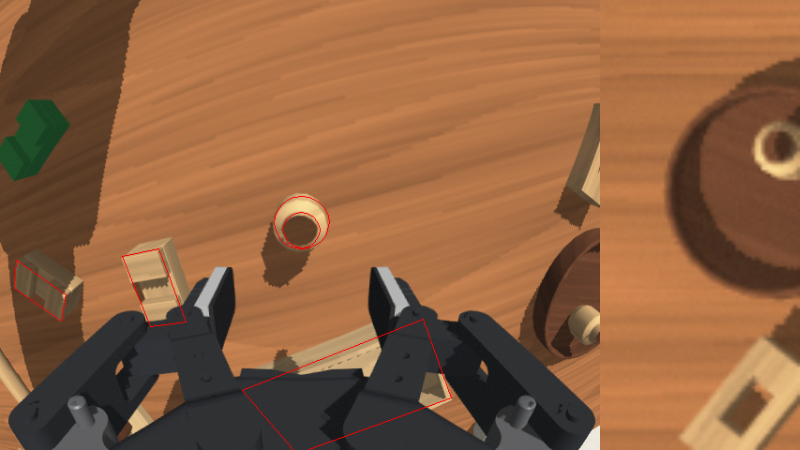

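Foot 1 stands in the dish (visible in both views). The foot 2 overlay fits within 2 mm, and the block overlays fit too. Grasping foot 2.

Emit:
{"method": "apply_moves", "body": {"increments": [{"tx": 0,"ty": 0,"tz": -0.04,"rx": 0,"ry": 0,"rz": 0,"claw": 0.06},{"tx": 0,"ty": 0,"tz": -0.075,"rx": 0,"ry": 0,"rz": 0,"claw": 0.06},{"tx": 0,"ty": 0,"tz": -0.095,"rx": 0,"ry": 0,"rz": 0,"claw": 0.06},{"tx": 0,"ty": 0,"tz": -0.105,"rx": 0,"ry": 0,"rz": 0,"claw": 0.06},{"tx": 0,"ty": 0,"tz": -0.107,"rx": 0,"ry": 0,"rz": 0,"claw": 0.06},{"tx": 0,"ty": 0,"tz": -0.107,"rx": 0,"ry": 0,"rz": 0,"claw": 0.025},{"tx": 0,"ty": 0,"tz": -0.107,"rx": 0,"ry": 0,"rz": 0,"claw": 0.025},{"tx": 0,"ty": 0,"tz": -0.107,"rx": 0,"ry": 0,"rz": 0,"claw": 0.025},{"tx": 0,"ty": 0,"tz": -0.107,"rx": 0,"ry": 0,"rz": 0,"claw": 0.025},{"tx": 0,"ty": 0,"tz": -0.107,"rx": 0,"ry": 0,"rz": 0,"claw": 0.025}]}}

```text
clock: 9.25
eef_pos: [441.5, -10.9, -27.7]
tool_rot: [3.142, 0.001, 2.869]
force: [1.5, -0.3, 0.3]
width: 35.8
```

Emit:
{"method": "apply_moves", "body": {"increments": [{"tx": 0,"ty": 0,"tz": 0.03,"rx": 0,"ry": 0,"rz": 0,"claw": 0.025},{"tx": 0,"ty": 0,"tz": 0.07,"rx": 0,"ry": 0,"rz": 0,"claw": 0.025},{"tx": 0.01,"ty": 0.02,"tz": 0.09,"rx": 0,"ry": 0,"rz": 0,"claw": 0.025},{"tx": 0.028,"ty": 0.056,"tz": 0.09,"rx": 0,"ry": 0,"rz": 0,"claw": 0.025},{"tx": 0.048,"ty": 0.096,"tz": 0.09,"rx": 0,"ry": 0,"rz": 0,"claw": 0.025},{"tx": 0.068,"ty": 0.136,"tz": 0.09,"rx": 0,"ry": 0,"rz": 0,"claw": 0.025},{"tx": 0.088,"ty": 0.176,"tz": 0.09,"rx": 0,"ry": 0,"rz": 0,"claw": 0.025},{"tx": 0.108,"ty": 0.216,"tz": 0.09,"rx": 0,"ry": 0,"rz": 0,"claw": 0.025},{"tx": 0.128,"ty": 0.254,"tz": 0.09,"rx": 0,"ry": 0,"rz": 0,"claw": 0.025},{"tx": 0.142,"ty": 0.282,"tz": 0.09,"rx": 0,"ry": 0,"rz": 0,"claw": 0.025},{"tx": 0.142,"ty": 0.282,"tz": 0.085,"rx": 0,"ry": 0,"rz": 0,"claw": 0.025},{"tx": 0.142,"ty": 0.282,"tz": 0.06,"rx": 0,"ry": 0,"rz": 0,"claw": 0.025}]}}

```text
clock: 10.45
eef_pos: [584.7, 273.3, 33.8]
tool_rot: [3.138, 0.003, 2.87]
force: [-0.2, -1.0, -1.3]
width: 35.6
```

Emit:
{"method": "apply_moves", "body": {"increments": [{"tx": 0,"ty": 0,"tz": -0.02,"rx": 0,"ry": 0,"rz": 0,"claw": 0.025},{"tx": 0,"ty": 0,"tz": -0.04,"rx": 0,"ry": 0,"rz": 0,"claw": 0.025},{"tx": 0,"ty": 0,"tz": -0.05,"rx": 0,"ry": 0,"rz": 0,"claw": 0.025},{"tx": 0,"ty": 0,"tz": -0.053,"rx": 0,"ry": 0,"rz": 0,"claw": 0.025},{"tx": 0,"ty": 0,"tz": -0.053,"rx": 0,"ry": 0,"rz": 0,"claw": 0.025},{"tx": 0,"ty": 0,"tz": -0.053,"rx": 0,"ry": 0,"rz": 0,"claw": 0.025}]}}

```text
clock: 11.05
eef_pos: [583.8, 271.2, -20.2]
tool_rot: [3.14, 0.001, 2.869]
force: [-0.2, -0.0, -0.2]
width: 35.5
```

Emit:
{"method": "apply_moves", "body": {"increments": [{"tx": 0,"ty": 0,"tz": 0,"rx": 0,"ry": 0,"rz": 0,"claw": 0.045},{"tx": 0,"ty": 0,"tz": 0,"rx": 0,"ry": 0,"rz": 0,"claw": 0.055},{"tx": 0,"ty": 0,"tz": 0,"rx": 0,"ry": 0,"rz": 0,"claw": 0.06},{"tx": 0,"ty": 0,"tz": 0,"rx": 0,"ry": 0,"rz": 0,"claw": 0.06},{"tx": 0,"ty": 0,"tz": 0.02,"rx": 0,"ry": 0,"rz": 0,"claw": 0.06},{"tx": 0,"ty": 0,"tz": 0.06,"rx": 0,"ry": 0,"rz": 0,"claw": 0.06},{"tx": 0,"ty": 0,"tz": 0.1,"rx": 0,"ry": 0,"rz": 0,"claw": 0.06},{"tx": -0.008,"ty": -0.027,"tz": 0.1,"rx": 0,"ry": 0,"rz": 0,"claw": 0.06},{"tx": -0.02,"ty": -0.068,"tz": 0.1,"rx": 0,"ry": 0,"rz": 0.5,"claw": 0.06},{"tx": -0.034,"ty": -0.115,"tz": 0.1,"rx": 0,"ry": 0,"rz": 1,"claw": 0.06},{"tx": -0.048,"ty": -0.161,"tz": 0.1,"rx": 0,"ry": 0,"rz": 1.5,"claw": 0.06},{"tx": -0.062,"ty": -0.208,"tz": 0.1,"rx": 0,"ry": 0,"rz": 2,"claw": 0.06}]}}

```text
clock: 12.25
eef_pos: [520.5, 61.5, 79.3]
tool_rot: [-3.142, 0.001, 3.046]
force: [0.8, -0.6, -0.9]
width: 59.8
```

Emit:
{"method": "apply_moves", "body": {"increments": [{"tx": -0.014,"ty": -0.047,"tz": 0,"rx": 0,"ry": 0,"rz": 0.45,"claw": 0.06},{"tx": -0.028,"ty": -0.093,"tz": 0,"rx": 0,"ry": 0,"rz": 0.45,"claw": 0.06},{"tx": -0.042,"ty": -0.14,"tz": 0,"rx": 0,"ry": 0,"rz": 0.45,"claw": 0.06},{"tx": -0.054,"ty": -0.18,"tz": 0,"rx": 0,"ry": 0,"rz": 0.45,"claw": 0.06},{"tx": -0.06,"ty": -0.2,"tz": 0,"rx": 0,"ry": 0,"rz": 0.45,"claw": 0.06},{"tx": -0.06,"ty": -0.2,"tz": 0,"rx": 0,"ry": 0,"rz": 0.45,"claw": 0.06},{"tx": -0.06,"ty": -0.2,"tz": 0,"rx": 0,"ry": 0,"rz": 0.45,"claw": 0.06}]}}

```text
clock: 12.95
eef_pos: [461.4, -136.9, 79.2]
tool_rot: [3.141, 0.001, 3.082]
force: [0.2, 0.4, -0.0]
width: 60.2
```

```bash
python3 - <<'E'
from h import *
s=read_state();c=calibration("wrist");im=get_image("wrist");t=get_image("top")
print(s["clock"],s["eef_pos"],s["tool_rot"],s["force"],s["width"])
v=im[...,::-1].copy()
def d(P,col=(0,0,255)): cv2.polylines(v,[px(c,P,True).round().astype(int)],True,col,1)
d(box(461,-137,np.radians(176.7),64,34,34));d(box(461,-137,np.radians(176.7),20,34,34));d(box(437.1,-265.5,np.radians(46.9),64,34,34));d(box(615.6,-11.4,np.radians(10.4),110,170,30))
d(box(437.1,-265.5,np.radians(46.9),20,34,34))
cv2.imwrite("pics/w6.png",np.hstack([cv2.resize(v,(600,450)),cv2.resize(t[150:290,110:210,::-1],(200,280)).copy() if 0 else cv2.copyMakeBorder(cv2.resize(t[160:260,120:210,::-1],(200,222)),0,228,0,0,0)]))
E
```

```text
12.95 [ 461.44615223 -136.86771561   79.19848747] [3.14098520e+00 8.29744518e-04 3.08161529e+00] [ 0.22872357  0.39746724 -0.02323065] 60.213645852238194
```

View pics/w6.png

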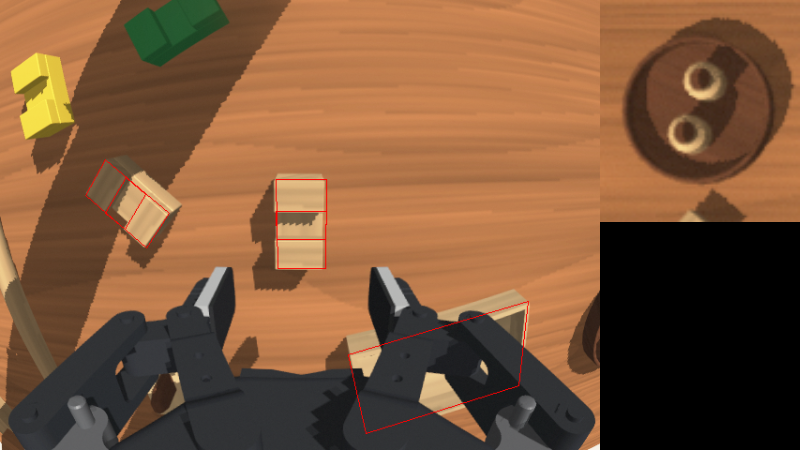

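Both feet stand in the dish (top crop at (705,80) and (690,133)). The block 1 and block 2 outlines fit. Grasping block 1.

Emit:
{"method": "apply_moves", "body": {"increments": [{"tx": 0,"ty": 0,"tz": -0.04,"rx": 0,"ry": 0,"rz": 0,"claw": 0.06},{"tx": 0,"ty": 0,"tz": -0.075,"rx": 0,"ry": 0,"rz": 0,"claw": 0.06},{"tx": 0,"ty": 0,"tz": -0.095,"rx": 0,"ry": 0,"rz": 0,"claw": 0.06},{"tx": 0,"ty": 0,"tz": -0.105,"rx": 0,"ry": 0,"rz": 0,"claw": 0.06},{"tx": 0,"ty": 0,"tz": -0.107,"rx": 0,"ry": 0,"rz": 0,"claw": 0.06},{"tx": 0,"ty": 0,"tz": -0.107,"rx": 0,"ry": 0,"rz": 0,"claw": 0.025},{"tx": 0,"ty": 0,"tz": -0.107,"rx": 0,"ry": 0,"rz": 0,"claw": 0.025},{"tx": 0,"ty": 0,"tz": -0.107,"rx": 0,"ry": 0,"rz": 0,"claw": 0.025},{"tx": 0,"ty": 0,"tz": -0.107,"rx": 0,"ry": 0,"rz": 0,"claw": 0.025},{"tx": 0,"ty": 0,"tz": -0.107,"rx": 0,"ry": 0,"rz": 0,"claw": 0.025}]}}

```text
clock: 14.05
eef_pos: [462.1, -136.9, -26.7]
tool_rot: [-3.142, 0.002, 3.083]
force: [-0.8, 1.4, 6.5]
width: 32.4
```

Emit:
{"method": "apply_moves", "body": {"increments": [{"tx": 0,"ty": 0,"tz": 0.03,"rx": 0,"ry": 0,"rz": 0,"claw": 0.025},{"tx": 0,"ty": 0,"tz": 0.07,"rx": 0,"ry": 0,"rz": -0.5,"claw": 0.025},{"tx": 0.012,"ty": 0.014,"tz": 0.08,"rx": 0,"ry": 0,"rz": -2,"claw": 0.025},{"tx": 0.03,"ty": 0.034,"tz": 0.08,"rx": 0,"ry": 0,"rz": -3.5,"claw": 0.025},{"tx": 0.047,"ty": 0.053,"tz": 0.08,"rx": 0,"ry": 0,"rz": -5,"claw": 0.025},{"tx": 0.064,"ty": 0.072,"tz": 0.08,"rx": 0,"ry": 0,"rz": -6.5,"claw": 0.025},{"tx": 0.08,"ty": 0.09,"tz": 0.08,"rx": 0,"ry": 0,"rz": -8,"claw": 0.025},{"tx": 0.097,"ty": 0.109,"tz": 0.08,"rx": 0,"ry": 0,"rz": -9.5,"claw": 0.025},{"tx": 0.114,"ty": 0.128,"tz": 0.08,"rx": 0,"ry": 0,"rz": -11,"claw": 0.025},{"tx": 0.13,"ty": 0.146,"tz": 0.08,"rx": 0,"ry": 0,"rz": -12.5,"claw": 0.025},{"tx": 0.142,"ty": 0.159,"tz": 0.08,"rx": 0,"ry": 0,"rz": -14,"claw": 0.025},{"tx": 0.147,"ty": 0.165,"tz": 0.08,"rx": 0,"ry": 0,"rz": -15.2,"claw": 0.025}]}}

```text
clock: 15.25
eef_pos: [609.5, 30.4, 52.7]
tool_rot: [3.139, -0.001, 1.753]
force: [-1.1, 0.2, 0.1]
width: 32.3
```

Emit:
{"method": "apply_moves", "body": {"increments": [{"tx": 0,"ty": 0,"tz": 0,"rx": 0,"ry": 0,"rz": 0,"claw": 0.025},{"tx": 0,"ty": 0,"tz": -0.02,"rx": 0,"ry": 0,"rz": 0,"claw": 0.025},{"tx": 0,"ty": 0,"tz": -0.03,"rx": 0,"ry": 0,"rz": 0,"claw": 0.025}]}}

```text
clock: 15.55
eef_pos: [606.8, 26.9, 21.2]
tool_rot: [-3.14, 0.0, 1.758]
force: [-0.6, -1.1, -0.5]
width: 32.4
```

```bash
python3 - <<'E'
from h import *
s=read_state();c=calibration("wrist");im=get_image("wrist")
print(s["clock"],s["eef_pos"],s["tool_rot"],s["force"],s["width"])
v=im[...,::-1].copy()
def d(P,col=(0,0,255)): cv2.polylines(v,[px(c,P,True).round().astype(int)],True,col,1)
d(box(615.6,-11.4,np.radians(10.4),110,170,30));d(box(615.6,-11.4,np.radians(10.4),100,160,5))
cv2.imwrite("pics/w7.png",v)
E
```

```text
15.55 [606.84836408  26.88221128  21.2475153 ] [-3.13972497e+00  2.40022823e-04  1.75760658e+00] [-0.56338409 -1.13278072 -0.49620352] 32.364704371105866
```

View pics/w7.png

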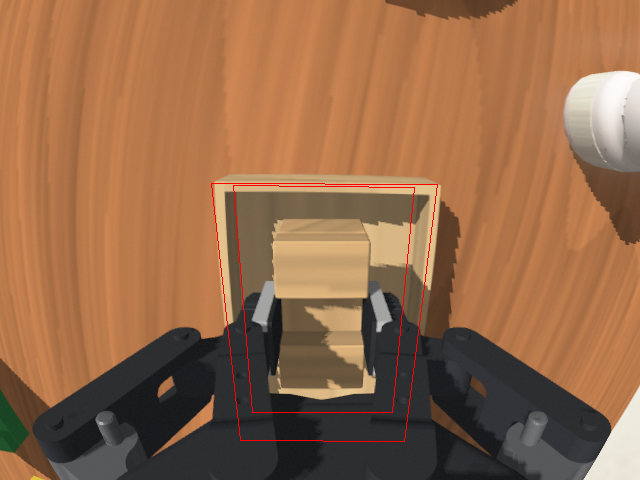

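The block is held centrally over the tray's +y half, with the fingers inside the walls (tray rim about (215–440, 185)). Lower, release, then go to block 2.

Emit:
{"method": "apply_moves", "body": {"increments": [{"tx": 0,"ty": 0,"tz": -0.02,"rx": 0,"ry": 0,"rz": 0,"claw": 0.025},{"tx": 0,"ty": 0,"tz": -0.035,"rx": 0,"ry": 0,"rz": 0,"claw": 0.025},{"tx": 0,"ty": 0,"tz": -0.042,"rx": 0,"ry": 0,"rz": 0,"claw": 0.025},{"tx": 0,"ty": 0,"tz": -0.043,"rx": 0,"ry": 0,"rz": 0,"claw": 0.025},{"tx": 0,"ty": 0,"tz": -0.043,"rx": 0,"ry": 0,"rz": 0,"claw": 0.025},{"tx": 0,"ty": 0,"tz": -0.043,"rx": 0,"ry": 0,"rz": 0,"claw": 0.04},{"tx": 0,"ty": 0,"tz": -0.043,"rx": 0,"ry": 0,"rz": 0,"claw": 0.05},{"tx": 0,"ty": 0,"tz": -0.043,"rx": 0,"ry": 0,"rz": 0,"claw": 0.05},{"tx": 0,"ty": 0,"tz": -0.043,"rx": 0,"ry": 0,"rz": 0,"claw": 0.05},{"tx": 0,"ty": 0,"tz": -0.02,"rx": 0,"ry": 0,"rz": 0,"claw": 0.05},{"tx": 0,"ty": 0,"tz": 0.02,"rx": 0,"ry": 0,"rz": 0,"claw": 0.05},{"tx": 0,"ty": 0,"tz": 0.057,"rx": 0,"ry": 0,"rz": 0,"claw": 0.05}]}}

```text
clock: 16.8
eef_pos: [607.7, 28.1, 80.0]
tool_rot: [-3.141, -0.0, 1.756]
force: [1.4, -0.2, -0.4]
width: 50.0
```

Emit:
{"method": "apply_moves", "body": {"increments": [{"tx": -0.01,"ty": -0.018,"tz": 0,"rx": 0,"ry": 0,"rz": -1,"claw": 0.06},{"tx": -0.028,"ty": -0.048,"tz": 0,"rx": 0,"ry": 0,"rz": -2.2,"claw": 0.06},{"tx": -0.047,"ty": -0.08,"tz": 0,"rx": 0,"ry": 0,"rz": -3.4,"claw": 0.06},{"tx": -0.066,"ty": -0.113,"tz": 0,"rx": 0,"ry": 0,"rz": -4.6,"claw": 0.06},{"tx": -0.086,"ty": -0.147,"tz": 0,"rx": 0,"ry": 0,"rz": -5.8,"claw": 0.06},{"tx": -0.106,"ty": -0.181,"tz": 0,"rx": 0,"ry": 0,"rz": -7,"claw": 0.06},{"tx": -0.126,"ty": -0.216,"tz": 0,"rx": 0,"ry": 0,"rz": -8.2,"claw": 0.06},{"tx": -0.146,"ty": -0.25,"tz": 0,"rx": 0,"ry": 0,"rz": -9.4,"claw": 0.06},{"tx": -0.162,"ty": -0.278,"tz": 0,"rx": 0,"ry": 0,"rz": -10.3,"claw": 0.06},{"tx": -0.171,"ty": -0.293,"tz": 0,"rx": 0,"ry": 0,"rz": -10.8,"claw": 0.06},{"tx": -0.171,"ty": -0.293,"tz": 0,"rx": 0,"ry": 0,"rz": -10.8,"claw": 0.06},{"tx": -0.171,"ty": -0.293,"tz": 0,"rx": 0,"ry": 0,"rz": -10.8,"claw": 0.06}]}}

```text
clock: 18.0
eef_pos: [438.1, -263.7, 79.1]
tool_rot: [3.142, -0.001, 0.816]
force: [-0.3, 0.1, 0.4]
width: 60.0
```

```bash
python3 - <<'E'
from h import *
s=read_state();c=calibration("wrist");im=get_image("wrist");t=get_image("top")
print(s["clock"],s["eef_pos"],s["tool_rot"],s["force"],s["width"])
v=im[...,::-1].copy()
def d(P,col=(0,0,255)): cv2.polylines(v,[px(c,P,True).round().astype(int)],True,col,1)
d(box(437.1,-265.5,np.radians(46.9),64,34,34));d(box(437.1,-265.5,np.radians(46.9),20,34,34))
d(box(621,-280,np.radians(1.5),100,64,12));d(box(621,-280,np.radians(1.5),28,12,36))
cv2.imwrite("pics/w8.png",np.hstack([cv2.resize(v,(600,450)),cv2.copyMakeBorder(cv2.resize(t[160:250,240:340,::-1],(200,180)),0,270,0,0,0)]))
E
```

```text
18.0 [ 438.11436067 -263.74780046   79.0816293 ] [ 3.14152460e+00 -1.37198526e-03  8.15844885e-01] [-0.27321176  0.10304864  0.44680361] 59.95448807746176
```

View pics/w8.png

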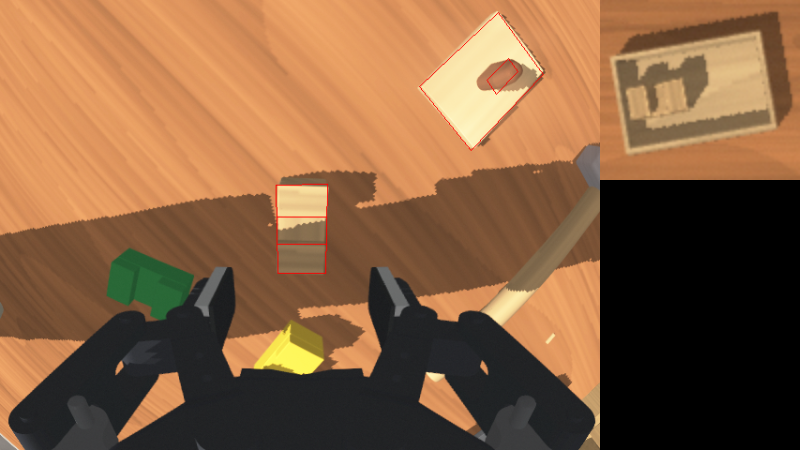

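Block 1 lies in the tray, notch up (crop at (655,97)). Block 2 is aligned between the fingers, and the jig overlay fits as well. Grasping block 2.

Emit:
{"method": "apply_moves", "body": {"increments": [{"tx": 0,"ty": 0,"tz": -0.04,"rx": 0,"ry": 0,"rz": 0,"claw": 0.06},{"tx": 0,"ty": 0,"tz": -0.075,"rx": 0,"ry": 0,"rz": 0,"claw": 0.06},{"tx": 0,"ty": 0,"tz": -0.095,"rx": 0,"ry": 0,"rz": 0,"claw": 0.06},{"tx": 0,"ty": 0,"tz": -0.105,"rx": 0,"ry": 0,"rz": 0,"claw": 0.06},{"tx": 0,"ty": 0,"tz": -0.105,"rx": 0,"ry": 0,"rz": 0,"claw": 0.06},{"tx": 0,"ty": 0,"tz": -0.105,"rx": 0,"ry": 0,"rz": 0,"claw": 0.025},{"tx": 0,"ty": 0,"tz": -0.105,"rx": 0,"ry": 0,"rz": 0,"claw": 0.025},{"tx": 0,"ty": 0,"tz": -0.105,"rx": 0,"ry": 0,"rz": 0,"claw": 0.025},{"tx": 0,"ty": 0,"tz": -0.105,"rx": 0,"ry": 0,"rz": 0,"claw": 0.025},{"tx": 0,"ty": 0,"tz": -0.105,"rx": 0,"ry": 0,"rz": 0,"claw": 0.025}]}}

```text
clock: 19.1
eef_pos: [438.3, -265.2, -24.5]
tool_rot: [3.139, -0.001, 0.814]
force: [0.5, 1.2, 7.0]
width: 31.9
```

Emit:
{"method": "apply_moves", "body": {"increments": [{"tx": 0,"ty": 0,"tz": 0.03,"rx": 0,"ry": 0,"rz": 0,"claw": 0.025},{"tx": 0,"ty": 0,"tz": 0.07,"rx": 0,"ry": 0,"rz": 0,"claw": 0.025},{"tx": 0.01,"ty": 0.012,"tz": 0.1,"rx": 0,"ry": 0,"rz": 0.8,"claw": 0.025},{"tx": 0.03,"ty": 0.035,"tz": 0.1,"rx": 0,"ry": 0,"rz": 2,"claw": 0.025},{"tx": 0.053,"ty": 0.061,"tz": 0.1,"rx": 0,"ry": 0,"rz": 3.3,"claw": 0.025},{"tx": 0.077,"ty": 0.089,"tz": 0.1,"rx": 0,"ry": 0,"rz": 4.6,"claw": 0.025},{"tx": 0.101,"ty": 0.116,"tz": 0.1,"rx": 0,"ry": 0,"rz": 5.9,"claw": 0.025},{"tx": 0.125,"ty": 0.144,"tz": 0.1,"rx": 0,"ry": 0,"rz": 7.2,"claw": 0.025},{"tx": 0.148,"ty": 0.17,"tz": 0.1,"rx": 0,"ry": 0,"rz": 8.5,"claw": 0.025},{"tx": 0.168,"ty": 0.193,"tz": 0.1,"rx": 0,"ry": 0,"rz": 9.7,"claw": 0.025},{"tx": 0.181,"ty": 0.208,"tz": 0.1,"rx": 0,"ry": 0,"rz": 10.5,"claw": 0.025},{"tx": 0.186,"ty": 0.214,"tz": 0.1,"rx": 0,"ry": 0,"rz": 10.7,"claw": 0.025}]}}

```text
clock: 20.3
eef_pos: [624.7, -48.5, 74.7]
tool_rot: [3.139, -0.001, 1.751]
force: [0.2, -1.0, -0.1]
width: 32.5
```

Emit:
{"method": "apply_moves", "body": {"increments": [{"tx": 0,"ty": 0,"tz": 0,"rx": 0,"ry": 0,"rz": 0,"claw": 0.025},{"tx": 0,"ty": 0,"tz": 0,"rx": 0,"ry": 0,"rz": 0,"claw": 0.025},{"tx": 0,"ty": 0,"tz": 0,"rx": 0,"ry": 0,"rz": 0,"claw": 0.025}]}}

```text
clock: 20.6
eef_pos: [622.1, -53.0, 74.0]
tool_rot: [-3.14, 0.001, 1.745]
force: [0.4, -0.6, -0.9]
width: 32.5
```

Emit:
{"method": "apply_moves", "body": {"increments": [{"tx": 0,"ty": 0,"tz": -0.03,"rx": 0,"ry": 0,"rz": 0,"claw": 0.025},{"tx": 0,"ty": 0,"tz": -0.06,"rx": 0,"ry": 0,"rz": 0,"claw": 0.025},{"tx": 0,"ty": 0,"tz": -0.08,"rx": 0,"ry": 0,"rz": 0,"claw": 0.025},{"tx": 0,"ty": 0,"tz": -0.09,"rx": 0,"ry": 0,"rz": 0,"claw": 0.025},{"tx": 0,"ty": 0,"tz": -0.093,"rx": 0,"ry": 0,"rz": 0,"claw": 0.025},{"tx": 0,"ty": 0,"tz": -0.093,"rx": 0,"ry": 0,"rz": 0,"claw": 0.025}]}}

```text
clock: 21.2
eef_pos: [622.9, -51.8, -18.5]
tool_rot: [-3.141, 0.0, 1.746]
force: [0.1, -0.2, 0.1]
width: 31.8
```

Emit:
{"method": "apply_moves", "body": {"increments": [{"tx": 0,"ty": 0,"tz": 0,"rx": 0,"ry": 0,"rz": 0,"claw": 0.04},{"tx": 0,"ty": 0,"tz": 0,"rx": 0,"ry": 0,"rz": 0,"claw": 0.05},{"tx": 0,"ty": 0,"tz": 0,"rx": 0,"ry": 0,"rz": 0,"claw": 0.05},{"tx": 0,"ty": 0,"tz": 0,"rx": 0,"ry": 0,"rz": 0,"claw": 0.05},{"tx": 0,"ty": 0,"tz": 0.02,"rx": 0,"ry": 0,"rz": 0,"claw": 0.05},{"tx": 0,"ty": 0,"tz": 0.06,"rx": 0,"ry": 0,"rz": 0,"claw": 0.05},{"tx": 0,"ty": 0,"tz": 0.1,"rx": 0,"ry": 0,"rz": 0,"claw": 0.05}]}}

```text
clock: 21.9
eef_pos: [622.3, -50.9, 81.5]
tool_rot: [-3.14, -0.001, 1.748]
force: [1.8, 0.6, 1.0]
width: 49.8
```

Now to above the rail.

Emit:
{"method": "apply_moves", "body": {"increments": [{"tx": -0.01,"ty": 0.02,"tz": 0,"rx": 0,"ry": 0,"rz": 0.5,"claw": 0.07},{"tx": -0.027,"ty": 0.055,"tz": 0,"rx": 0,"ry": 0,"rz": 1.3,"claw": 0.07},{"tx": -0.046,"ty": 0.093,"tz": 0,"rx": 0,"ry": 0,"rz": 2.2,"claw": 0.07},{"tx": -0.065,"ty": 0.131,"tz": 0,"rx": 0,"ry": 0,"rz": 3.1,"claw": 0.07},{"tx": -0.084,"ty": 0.169,"tz": 0,"rx": 0,"ry": 0,"rz": 4,"claw": 0.07},{"tx": -0.103,"ty": 0.207,"tz": 0,"rx": 0,"ry": 0,"rz": 5,"claw": 0.07},{"tx": -0.122,"ty": 0.245,"tz": 0,"rx": 0,"ry": 0,"rz": 6,"claw": 0.07},{"tx": -0.14,"ty": 0.281,"tz": 0,"rx": 0,"ry": 0,"rz": 7,"claw": 0.07},{"tx": -0.155,"ty": 0.311,"tz": 0,"rx": 0,"ry": 0,"rz": 7.7,"claw": 0.07},{"tx": -0.165,"ty": 0.33,"tz": 0,"rx": 0,"ry": 0,"rz": 8,"claw": 0.07},{"tx": -0.165,"ty": 0.33,"tz": 0,"rx": 0,"ry": 0,"rz": 8,"claw": 0.07},{"tx": -0.165,"ty": 0.33,"tz": 0,"rx": 0,"ry": 0,"rz": 8,"claw": 0.07}]}}

```text
clock: 23.1
eef_pos: [458.3, 278.6, 81.1]
tool_rot: [-3.141, 0.001, 2.446]
force: [0.1, -0.7, -0.3]
width: 70.0
```

```bash
python3 - <<'E'
from h import *
s=read_state();c=calibration("wrist");im=get_image("wrist");t=get_image("top")
print(s["clock"],s["eef_pos"],s["tool_rot"],s["force"],s["width"])
v=im[...,::-1].copy()
def d(P,col=(0,0,255)): cv2.polylines(v,[px(c,P,True).round().astype(int)],True,col,1)
d(box(458.5,279.3,np.radians(140),90,46,24));d(box(458.5,279.3,np.radians(140),36,20,24))
cv2.imwrite("pics/w9.png",np.hstack([cv2.resize(v,(600,450)),cv2.copyMakeBorder(cv2.resize(t[160:250,240:340,::-1],(200,180)),0,270,0,0,0)]))
E
```

```text
23.1 [458.28196545 278.62040121  81.06153903] [-3.14126810e+00  6.71358313e-04  2.44569998e+00] [ 0.14592483 -0.7257842  -0.32844387] 70.04267841641055
```

View pics/w9.png

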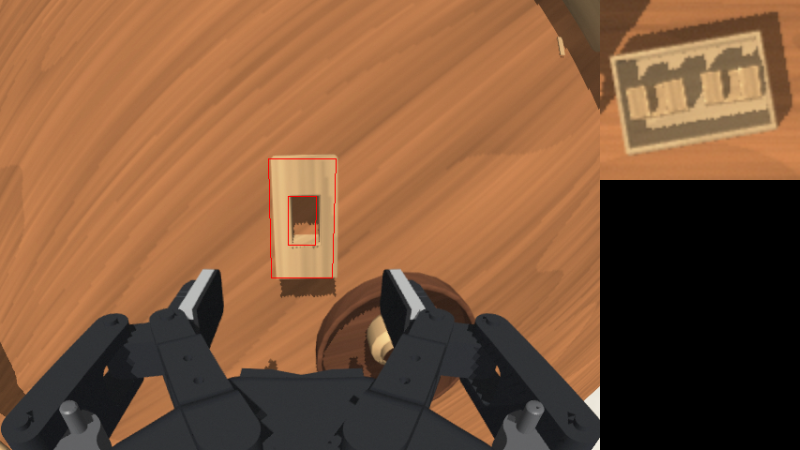

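Both blocks lie in the tray notch-up (crop (640–745,90)). The rail overlay fits within about 2 mm. Grasping the rail.

Emit:
{"method": "apply_moves", "body": {"increments": [{"tx": 0,"ty": 0,"tz": -0.04,"rx": 0,"ry": 0,"rz": 0,"claw": 0.07},{"tx": 0,"ty": 0,"tz": -0.075,"rx": 0,"ry": 0,"rz": 0,"claw": 0.07},{"tx": 0,"ty": 0,"tz": -0.095,"rx": 0,"ry": 0,"rz": 0,"claw": 0.07},{"tx": 0,"ty": 0,"tz": -0.105,"rx": 0,"ry": 0,"rz": 0,"claw": 0.07},{"tx": 0,"ty": 0,"tz": -0.108,"rx": 0,"ry": 0,"rz": 0,"claw": 0.07},{"tx": 0,"ty": 0,"tz": -0.108,"rx": 0,"ry": 0,"rz": 0,"claw": 0.03},{"tx": 0,"ty": 0,"tz": -0.108,"rx": 0,"ry": 0,"rz": 0,"claw": 0.03},{"tx": 0,"ty": 0,"tz": -0.108,"rx": 0,"ry": 0,"rz": 0,"claw": 0.03},{"tx": 0,"ty": 0,"tz": -0.108,"rx": 0,"ry": 0,"rz": 0,"claw": 0.03},{"tx": 0,"ty": 0,"tz": -0.108,"rx": 0,"ry": 0,"rz": 0,"claw": 0.03},{"tx": 0,"ty": 0,"tz": -0.108,"rx": 0,"ry": 0,"rz": 0,"claw": 0.03}]}}

```text
clock: 24.3
eef_pos: [459.2, 279.5, -25.6]
tool_rot: [3.139, 0.001, 2.445]
force: [-0.7, -1.4, 6.6]
width: 44.1
```

Emit:
{"method": "apply_moves", "body": {"increments": [{"tx": 0,"ty": 0,"tz": 0.03,"rx": 0,"ry": 0,"rz": 0,"claw": 0.03},{"tx": 0,"ty": 0,"tz": 0.07,"rx": 0,"ry": 0,"rz": 0,"claw": 0.03},{"tx": 0,"ty": -0.01,"tz": 0.11,"rx": 0,"ry": 0,"rz": 0,"claw": 0.03},{"tx": 0.01,"ty": -0.035,"tz": 0.11,"rx": 0,"ry": 0,"rz": 0.8,"claw": 0.03},{"tx": 0.021,"ty": -0.072,"tz": 0.11,"rx": 0,"ry": 0,"rz": 1.6,"claw": 0.03},{"tx": 0.032,"ty": -0.112,"tz": 0.11,"rx": 0,"ry": 0,"rz": 2.4,"claw": 0.03},{"tx": 0.044,"ty": -0.152,"tz": 0.11,"rx": 0,"ry": 0,"rz": 3.2,"claw": 0.03},{"tx": 0.056,"ty": -0.192,"tz": 0.11,"rx": 0,"ry": 0,"rz": 4,"claw": 0.03},{"tx": 0.068,"ty": -0.232,"tz": 0.11,"rx": 0,"ry": 0,"rz": 4.8,"claw": 0.03},{"tx": 0.08,"ty": -0.272,"tz": 0.11,"rx": 0,"ry": 0,"rz": 5.6,"claw": 0.03},{"tx": 0.091,"ty": -0.312,"tz": 0.11,"rx": 0,"ry": 0,"rz": 6.4,"claw": 0.03},{"tx": 0.103,"ty": -0.352,"tz": 0.11,"rx": 0,"ry": 0,"rz": 7.2,"claw": 0.03}]}}

```text
clock: 25.5
eef_pos: [561.2, -75.1, 83.4]
tool_rot: [-3.141, 0.0, 3.076]
force: [0.7, 1.0, -1.0]
width: 43.8
```

Emit:
{"method": "apply_moves", "body": {"increments": [{"tx": 0.012,"ty": -0.04,"tz": 0,"rx": 0,"ry": 0,"rz": 0.6,"claw": 0.03},{"tx": 0.024,"ty": -0.08,"tz": 0,"rx": 0,"ry": 0,"rz": 1,"claw": 0.03},{"tx": 0.035,"ty": -0.12,"tz": 0,"rx": 0,"ry": 0,"rz": 1.1,"claw": 0.03},{"tx": 0.047,"ty": -0.16,"tz": 0,"rx": 0,"ry": 0,"rz": 1.1,"claw": 0.03},{"tx": 0.056,"ty": -0.19,"tz": 0,"rx": 0,"ry": 0,"rz": 1.1,"claw": 0.03},{"tx": 0.06,"ty": -0.207,"tz": 0,"rx": 0,"ry": 0,"rz": 1.1,"claw": 0.03},{"tx": 0.06,"ty": -0.207,"tz": 0,"rx": 0,"ry": 0,"rz": 1.1,"claw": 0.03},{"tx": 0.06,"ty": -0.207,"tz": 0,"rx": 0,"ry": 0,"rz": 1.1,"claw": 0.03},{"tx": 0.06,"ty": -0.207,"tz": 0,"rx": 0,"ry": 0,"rz": 1.1,"claw": 0.03}]}}

```text
clock: 26.4
eef_pos: [621.0, -277.6, 83.3]
tool_rot: [3.14, -0.0, -3.111]
force: [0.4, -0.4, -0.6]
width: 44.1
```

```bash
python3 - <<'E'
from h import *
s=read_state();c=calibration("wrist");im=get_image("wrist");t=get_image("top")
p=s["eef_pos"];print(s["clock"],p,s["tool_rot"],s["force"],s["width"])
v=im[...,::-1].copy()
def d(P,col=(0,0,255)): cv2.polylines(v,[px(c,P,True).round().astype(int)],True,col,1)
d(box(621,-280,np.radians(1.5),100,64,12));d(box(621,-280,np.radians(1.5),28,12,36))
z=p[2]+25.6+24
y=s["tool_rot"][2];d(box(p[0],p[1],y,90,46,z),(0,200,0));d(box(p[0],p[1],y,36,20,z),(0,200,0))
cv2.imwrite("pics/w10.png",cv2.resize(v,(800,600)))
E
```

```text
26.4 [ 621.02519997 -277.60985723   83.3192249 ] [ 3.14031532e+00 -1.61748673e-04 -3.11073858e+00] [ 0.42993251 -0.42930691 -0.57374834] 44.10674648633883
```

View pics/w10.png

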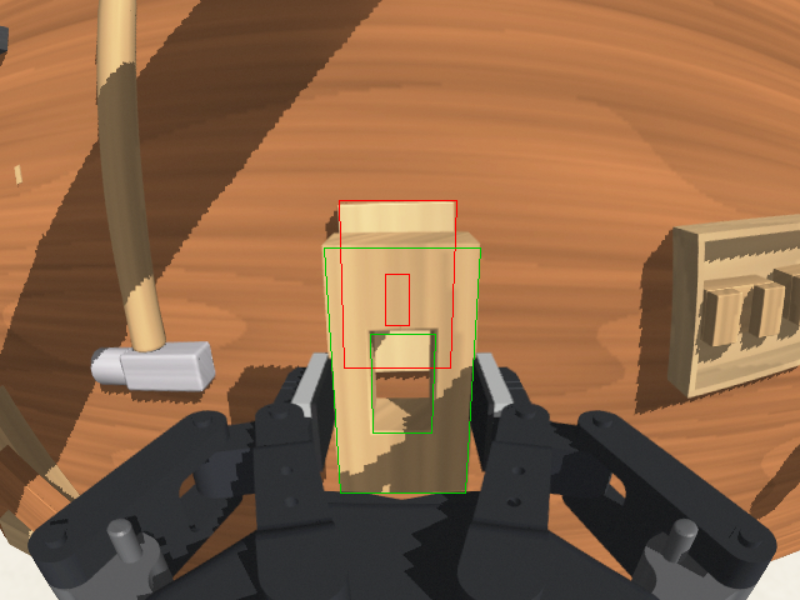

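The rail in hand matches the predicted green outline: hole at (404,382), about 1 mm off. The jig plate matches its outline, too. I'll descend to just above the tenon and read the pose.

Emit:
{"method": "apply_moves", "body": {"increments": [{"tx": 0,"ty": 0,"tz": -0.03,"rx": 0,"ry": 0,"rz": 0,"claw": 0.03},{"tx": 0,"ty": 0,"tz": -0.05,"rx": 0,"ry": 0,"rz": 0,"claw": 0.03},{"tx": 0,"ty": 0,"tz": -0.052,"rx": 0,"ry": 0,"rz": 0,"claw": 0.03},{"tx": 0,"ty": 0,"tz": -0.052,"rx": 0,"ry": 0,"rz": 0,"claw": 0.03},{"tx": 0,"ty": 0,"tz": -0.052,"rx": 0,"ry": 0,"rz": 0,"claw": 0.03}]}}

```text
clock: 27.0
eef_pos: [622.2, -279.6, 32.4]
tool_rot: [-3.141, 0.002, -3.113]
force: [0.4, 0.3, -0.9]
width: 44.4
```

```bash
python3 - <<'E'
from h import *
s=read_state();c=calibration("wrist");im=get_image("wrist");t=get_image("top")
p=s["eef_pos"];print(s["clock"],p,s["tool_rot"],s["force"],s["width"])
v=im[...,::-1].copy()
def d(P,col=(0,0,255)): cv2.polylines(v,[px(c,P,True).round().astype(int)],True,col,1)
d(box(621,-280,np.radians(1.5),100,64,12));d(box(621,-280,np.radians(1.5),28,12,36))
z=p[2]+25.6+24
y=s["tool_rot"][2];d(box(p[0],p[1],y,90,46,z),(0,200,0));d(box(p[0],p[1],y,36,20,z),(0,200,0))
print(px(c,[[p[0],p[1],z]],True))
cv2.imwrite("pics/w11.png",cv2.resize(v[180:400,180:470],(800,607))[:600])
E
```

```text
27.0 [ 622.23741363 -279.60660501   32.41888935] [-3.14127362e+00  2.03744685e-03 -3.11276284e+00] [ 0.38931831  0.27544325 -0.89033189] 44.35214328782265
[[321.46679938 309.06174342]]
```

View pics/w11.png

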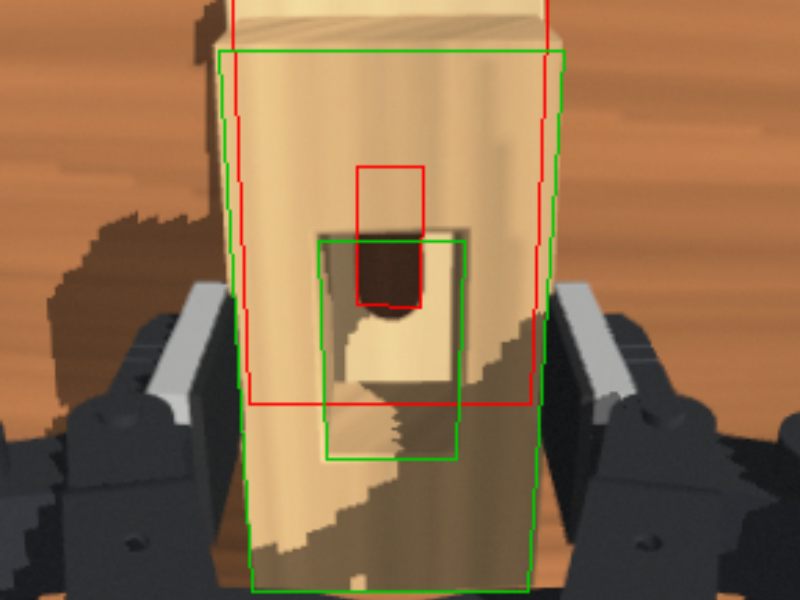

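The tenon tip (390,240) shows through the hole, centred within about 1 mm. Slide down.

Emit:
{"method": "apply_moves", "body": {"increments": [{"tx": 0,"ty": 0,"tz": -0.008,"rx": 0,"ry": 0,"rz": 0,"claw": 0.03},{"tx": 0,"ty": 0,"tz": -0.016,"rx": 0,"ry": 0,"rz": 0,"claw": 0.03},{"tx": 0,"ty": 0,"tz": -0.024,"rx": 0,"ry": 0,"rz": 0,"claw": 0.03},{"tx": 0,"ty": 0,"tz": -0.032,"rx": 0,"ry": 0,"rz": 0,"claw": 0.03},{"tx": 0,"ty": 0,"tz": -0.038,"rx": 0,"ry": 0,"rz": 0,"claw": 0.03},{"tx": 0,"ty": 0,"tz": -0.042,"rx": 0,"ry": 0,"rz": 0,"claw": 0.03},{"tx": 0,"ty": 0,"tz": -0.045,"rx": 0,"ry": 0,"rz": 0,"claw": 0.03},{"tx": 0,"ty": 0,"tz": -0.045,"rx": 0,"ry": 0,"rz": 0,"claw": 0.03},{"tx": 0,"ty": 0,"tz": -0.045,"rx": 0,"ry": 0,"rz": 0,"claw": 0.03}]}}

```text
clock: 28.0
eef_pos: [621.1, -279.9, -13.5]
tool_rot: [-3.142, -0.0, -3.113]
force: [-1.9, 0.3, 3.7]
width: 43.8
```

Rail bottomed out at z -13.5 with a 3.7 N contact, as expected. Release and retreat.

Emit:
{"method": "apply_moves", "body": {"increments": [{"tx": 0,"ty": 0,"tz": 0,"rx": 0,"ry": 0,"rz": 0,"claw": 0.05},{"tx": 0,"ty": 0,"tz": 0,"rx": 0,"ry": 0,"rz": 0,"claw": 0.06},{"tx": 0,"ty": 0,"tz": 0,"rx": 0,"ry": 0,"rz": 0,"claw": 0.068},{"tx": 0,"ty": 0,"tz": 0,"rx": 0,"ry": 0,"rz": 0,"claw": 0.068},{"tx": 0,"ty": 0,"tz": 0.02,"rx": 0,"ry": 0,"rz": 0,"claw": 0.068},{"tx": 0,"ty": 0,"tz": 0.05,"rx": 0,"ry": 0,"rz": 0,"claw": 0.068},{"tx": 0,"ty": 0,"tz": 0.09,"rx": 0,"ry": 0,"rz": 0,"claw": 0.068},{"tx": 0,"ty": 0,"tz": 0.13,"rx": 0,"ry": 0,"rz": 0,"claw": 0.068},{"tx": -0.04,"ty": 0,"tz": 0.16,"rx": 0,"ry": 0,"rz": 0,"claw": 0.068},{"tx": -0.08,"ty": 0,"tz": 0.18,"rx": 0,"ry": 0,"rz": 0,"claw": 0.068},{"tx": -0.11,"ty": 0,"tz": 0.18,"rx": 0,"ry": 0,"rz": 0,"claw": 0.068},{"tx": -0.12,"ty": 0,"tz": 0.18,"rx": 0,"ry": 0,"rz": 0,"claw": 0.068}]}}

```text
clock: 29.2
eef_pos: [498.3, -280.9, 168.0]
tool_rot: [-3.139, -0.001, -3.114]
force: [0.5, -1.1, -0.5]
width: 67.8
```

```bash
python3 - <<'E'
from h import *
s=read_state();c=calibration("wrist");im=get_image("wrist");t=get_image("top");sc=get_image("scene")
p=s["eef_pos"];print(s["clock"],p,s["force"],s["width"])
v=im[...,::-1].copy()
def d(P,col=(0,0,255)): cv2.polylines(v,[px(c,P,True).round().astype(int)],True,col,1)
d(box(621,-280,np.radians(1.8),90,46,36),(0,0,255))
q=lambda z:px(c,[[621,-280,z]],True)[0].round().astype(int)
a=q(36);print(a);x0,y0=np.clip(a-[110,90],0,[420,300])
A=cv2.resize(v[y0:y0+180,x0:x0+220],(400,327))[:300]
B=cv2.resize(sc[200:440,180:500,::-1],(400,300)); D=cv2.resize(sc[180:300,150:310,::-1],(400,300))
E_=cv2.resize(t[160:280,120:440,::-1],(400,150));E_=cv2.copyMakeBorder(E_,0,150,0,0,0)
cv2.imwrite("pics/fin.png",np.vstack([np.hstack([A,B]),np.hstack([D,E_])]))
E
```

```text
29.2 [ 498.31183262 -280.93966631  168.01101931] [ 0.46135001 -1.07282522 -0.49556824] 67.82915651424821
[319 335]
```

View pics/fin.png

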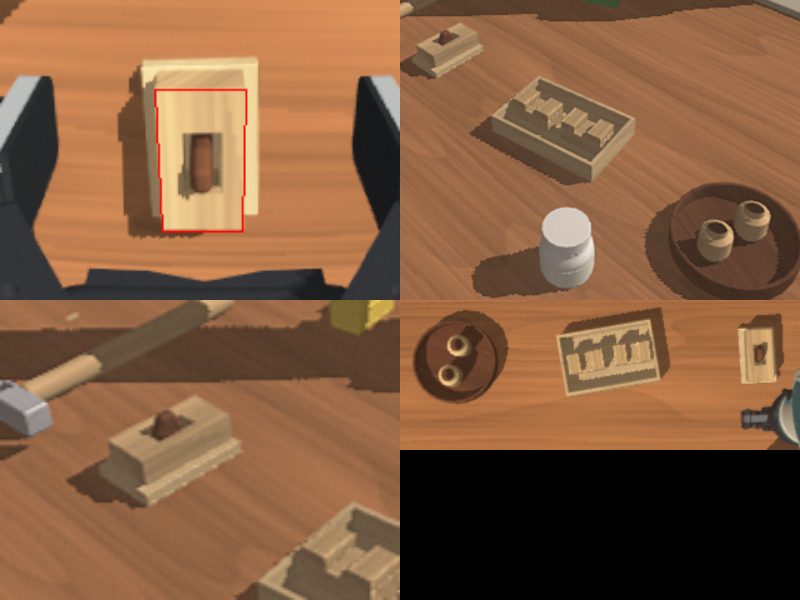

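Both feet stand in the dish, both blocks lie notch-up in the tray, and the rail's top matches the outline drawn for a top at 36 mm (fully down). The jar and hammer haven't moved. Handing in.

```bash
python3 -c "
from cell import *
print(read_state()['clock'],finish_job())"
```

```text
the job is handed in; nothing more can be done
29.35 None
```

The job is done and handed in at 29.35 s, out of the 138 s allowed. Everything has been let go and the gripper is well clear.

- **Feet:** both stand upright in the dish.
- **Blocks:** both lie flat in the tray with their notches up.
- **Rail:** it was turned about 41° and lowered over the tenon. It met the base plate at the expected height with a 3.7 N contact. In the last wrist picture its top matched the outline for fully down (top at 36 mm).
- **Bystanders:** the jar, the hammer and the green and yellow decoys were never touched. The jar and hammer looked in place in the last pictures, which show only part of the yellow block and barely any of the green.

**What disagreed:** the actual fingertips sat about 27–38 mm above the reported TCP, depending on the opening. Because of this, my first try at foot 1 closed on its top tenon and pressed down with about 6.6 N. I opened, felt downward in small steps and used the corrected height from then on.

Gripping a block or the rail on the bench showed 6–7 N upward at the wrist. The width reading came out about 2 mm below the true part sizes. Neither affected the result.

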